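Find the loose-capped sensor housing and set it aside for rework

ROBOT

A 7-joint arm with a two-finger parallel gripper is mounted at the origin on the work surface. World frame = base frame: x ahead of the robot, y to its left, z up, the work surface at z = 0. Lengths are in mm, angles in rad, forces in N, time in s.
With the tool pointing down it reaches from about 350 to 900 mm from the base axis. Payload 8.1 kg.
Tool frame: the origin (TCP) lies at the very end of the fingers, on their centre line; the grasp point (between the pads) lies ctrl.hold_point_z behind it (ctrl.hold_point_z is the distance from the TCP to the grasp point, in mm); z points along the fingers, y is the line along which they close (so a half turn about z gives the same grasp; the last joint's range is limited). The gripper opens to 92 mm and grips with 3 to 60 N. Pads are 19 mm wide; open, the fingers measure 130 mm over their backs; the gripper's body (75 mm by 190 mm) begins 47 mm behind the grasp point.
Start: joints at [1.138, 0.434, 0.025, 1.573, -0.012, 1.134, -0.075], TCP at [202.385, -591.339, 226.742] pointing down, gripper open.
Joint ranges: [-2.62, 2.62], [-0.44, 2.09], [-1.27, 1.32], [0.08, 2.57], [-1.32, 4.46], [0.12, 2], [-2.74, 2.74]. Speed limits (rad/s): [2.22, 2.22, 3.01, 3.01, 3.14, 3.14, 3.14].

INTERFACE

Orientations are given as a rotation vector (axis times angle).
In Python, from cell import ctrl, vision gives the robot as it stands. The module is installed in compiled form; this text tells all that it offers.
- The arm moves only by the shell command python3 -m pendant 'ROWS'. ROWS is JSON, a list of rows, each a list of 7 numbers: the gripper's target within -1 to 1 (fully open at 1, half-way at 0, shut at -1), then the shift along the world's x, y, z in m, then the turn, a rotation vector about the world's x, y, z in degrees. A call has 1 to 5 rows; each row shifts and turns the commanded pose from where the row before left it; what a row does not reach is not made up. A row lasts 1/12 s, in which the tool goes at most 41.7 mm and 7.16 degrees, less where a joint would pass 70% of its speed; a pose out of reach is approached as far as the arm can. A call is refused whole if a number of a shift passes 0.0417 or a number of a turn 7.16, either way. A call with a gripper value outside its range is refused whole. The fingers move at their own pace and stop on an object; the grip force is fixed at half the most. Time passes only in rows, so rows that do not move let the fingers close. It gives the time, the measured TCP pose, the force, the opening and the grip force at its end, in the units of the state.
- ctrl.get_obs(): the state, without advancing time (a new reading comes with each control period).
- vision.capture(name): name is "scene" or "top" or "wrist"; returns a dict with "image" (384x512x3 uint8, blue, green, red), "z_map" (384x512 float32, mm along the optical axis (not along the pixel's ray), 0 where there is no reading), "fx", "fy", "cx", "cy" (pixels), "R" (3x3) and "t" (3): a world point X has camera coordinates R X + t. Camera axes: x right, y down, z forward; pixel columns grow to the right and rows downward; lengths in mm; the calibration is good to about 2 mm. A picture is of the moment at which its call begins.
- ctrl.finish_job(): hands the job in; it is judged then, once.
The state is a dict: "time_s": time; "q": joint angles; "qd": joint speeds; "tau": joint torques, N m; "eef_pos": TCP position; "tool_rot": TCP orientation; "wrist_force": force on the tool from outside, world axes, zero at the start; "ft_torque": the same for the moment, N m; "grip_width": finger opening in mm; "finger_force": force on a finger pad.
Only numpy, scipy, OpenCV 4.12 (cv2) and the standard library are available. Lean on these libraries where they do the work, as an engineer would, in place of code of your own. Each camera call takes 0.05 s, during which the arm holds its last target. There are 200 camera calls.

TASK

The screw cap of one of the three sensor housings in the holding block is loose: find it by test-twisting the caps, gently, about 30 degrees, while the housings stand in the block, and leave the loose cap turned so that its broken witness line shows the repairer. Then lift that housing out by its square aluminium body, not by its cap, and set it down upright on the floor of the steel rework tray without dropping it. Leave the two tight ones seated in the block.

Things in the scene. Friction and masses are not known exactly. Their poses are not given: they have to be found in the camera images.
- nest: Grey plastic holding block fixed to the bench, 90 x 320 mm and 35 mm high, with three square pockets 50 mm wide in a row along its y axis (105 mm apart, pocket floors 8 mm above the bench). The housings fit with 1 mm play a side, so they cannot turn in it. Origin: centre of its underside.
- housing_a_mid (a point): Centre of the square grey aluminium body of one of three look-alike sensor housings (about 0.4 kg with cap) standing in the nest: 48 x 48 mm, 70 mm high, this point 35 mm above its underside; z up, x and y along its flat sides. 43 mm of the body shows above the nest. Which one has the loose cap, and their order in the nest, are not known beforehand.
- cap_a: Round ribbed black screw cap of housing_a, 40 mm across, 22 mm high. Origin: centre of its underside, 4 mm above the body's top; x points along the white line on its top, which at first meets the white witness line on the body's +x side (within 0.04 rad). A loose cap turns freely (0.03 N m) at least 0.8 rad either way, stays put and never comes off. A tight one holds: fingers gripping at about 35 N slip.
- cap_a_mark (a point): Outer end of the white line on top of cap_a: 16 mm from the cap's axis, level with the cap's top (96 mm above the housing's underside). It goes round as the cap turns.
- housing_b_mid (a point): Centre of the square grey aluminium body of one of three look-alike sensor housings (about 0.4 kg with cap) standing in the nest: 48 x 48 mm, 70 mm high, this point 35 mm above its underside; z up, x and y along its flat sides. 43 mm of the body shows above the nest. Which one has the loose cap, and their order in the nest, are not known beforehand.
- cap_b: Round ribbed black screw cap of housing_b, 40 mm across, 22 mm high. Origin: centre of its underside, 4 mm above the body's top; x points along the white line on its top, which at first meets the white witness line on the body's +x side (within 0.04 rad). A loose cap turns freely (0.03 N m) at least 0.8 rad either way, stays put and never comes off. A tight one holds: fingers gripping at about 35 N slip.
- cap_b_mark (a point): Outer end of the white line on top of cap_b: 16 mm from the cap's axis, level with the cap's top (96 mm above the housing's underside). It goes round as the cap turns.
- housing_c_mid (a point): Centre of the square grey aluminium body of one of three look-alike sensor housings (about 0.4 kg with cap) standing in the nest: 48 x 48 mm, 70 mm high, this point 35 mm above its underside; z up, x and y along its flat sides. 43 mm of the body shows above the nest. Which one has the loose cap, and their order in the nest, are not known beforehand.
- cap_c: Round ribbed black screw cap of housing_c, 40 mm across, 22 mm high. Origin: centre of its underside, 4 mm above the body's top; x points along the white line on its top, which at first meets the white witness line on the body's +x side (within 0.04 rad). A loose cap turns freely (0.03 N m) at least 0.8 rad either way, stays put and never comes off. A tight one holds: fingers gripping at about 35 N slip.
- cap_c_mark (a point): Outer end of the white line on top of cap_c: 16 mm from the cap's axis, level with the cap's top (96 mm above the housing's underside). It goes round as the cap turns.
- tray: Rework tray: open steel tray fixed to the bench, outside 230 (its x) x 160 (its y) x 35 mm high, walls 5 mm. Origin: centre of its underside.
- tray_in (a point): Centre of the tray's inner floor, 5 mm above the bench; x and y along the tray. A spare cap (40 mm across, 20 mm high) lies towards the tray's +x end, its centre 65 to 88 mm from this point; the rest of the tray is empty.
Things that resemble listed ones, but are neither listed nor needed, are in the scene too. Leave any turquoise look-alike of the part that bears housing_c_mid alone.

How it is judged (in metres and radians):
On the way:
1. a loose cap has been turned at least 0.17 rad (10 degrees) off its witness line while its housing stood in the nest (((angle between the x axis of cap_a and the x axis of housing_a_mid, either way round above 0.17 rad and distance of housing_a_mid from where it was at the start of the episode below 0.005 m) or (angle between the x axis of cap_b and the x axis of housing_b_mid, either way round above 0.17 rad and distance of housing_b_mid from where it was at the start of the episode below 0.005 m) or (angle between the x axis of cap_c and the x axis of housing_c_mid, either way round above 0.17 rad and distance of housing_c_mid from where it was at the start of the episode below 0.005 m))), for 0.1 s.
At the end, for the whole second after the job is handed in: One housing, its cap turned more than 0.17 rad off its witness line, stands on the tray's floor (centre within 88 mm along and 54 mm across of the tray's centre, height within 4 mm), upright within 0.1 rad and at rest; the other two are within 10 mm of where they began and upright within 0.1 rad (((angle between the x axis of cap_a and the x axis of housing_a_mid, either way round above 0.17 rad and x of housing_a_mid in the frame of tray_in between -0.088 and 0.088 m and y of housing_a_mid in the frame of tray_in between -0.054 and 0.054 m and z of housing_a_mid in the frame of tray_in between 0.031 and 0.039 m and angle between housing_a_mid's own z axis and vertical below 0.1 rad and linear speed of housing_a below 0.02 m/s and (distance of housing_b_mid from where it was at the start of the episode below 0.01 m and angle between housing_b_mid's own z axis and vertical below 0.1 rad) and (distance of housing_c_mid from where it was at the start of the episode below 0.01 m and angle between housing_c_mid's own z axis and vertical below 0.1 rad)) or (angle between the x axis of cap_b and the x axis of housing_b_mid, either way round above 0.17 rad and x of housing_b_mid in the frame of tray_in between -0.088 and 0.088 m and y of housing_b_mid in the frame of tray_in between -0.054 and 0.054 m and z of housing_b_mid in the frame of tray_in between 0.031 and 0.039 m and angle between housing_b_mid's own z axis and vertical below 0.1 rad and linear speed of housing_b below 0.02 m/s and (distance of housing_a_mid from where it was at the start of the episode below 0.01 m and angle between housing_a_mid's own z axis and vertical below 0.1 rad) and (distance of housing_c_mid from where it was at the start of the episode below 0.01 m and angle between housing_c_mid's own z axis and vertical below 0.1 rad)) or (angle between the x axis of cap_c and the x axis of housing_c_mid, either way round above 0.17 rad and x of housing_c_mid in the frame of tray_in between -0.088 and 0.088 m and y of housing_c_mid in the frame of tray_in between -0.054 and 0.054 m and z of housing_c_mid in the frame of tray_in between 0.031 and 0.039 m and angle between housing_c_mid's own z axis and vertical below 0.1 rad and linear speed of housing_c below 0.02 m/s and (distance of housing_a_mid from where it was at the start of the episode below 0.01 m and angle between housing_a_mid's own z axis and vertical below 0.1 rad) and (distance of housing_b_mid from where it was at the start of the episode below 0.01 m and angle between housing_b_mid's own z axis and vertical below 0.1 rad)))); the robot touches nothing.
It fails at once if a housing is carried by its cap (fingers on the cap while the housing is lifted more than 15 mm) ((contact force between cap_a and the fingers above 1.5 N and height (world z) of housing_a_mid above 0.058 m) or (contact force between cap_b and the fingers above 1.5 N and height (world z) of housing_b_mid above 0.058 m) or (contact force between cap_c and the fingers above 1.5 N and height (world z) of housing_c_mid above 0.058 m)).
It fails at once if a housing is dropped: faster than 0.5 m/s with no finger on it ((contact force between housing_a and the fingers below 0.01 N and linear speed of housing_a above 0.5 m/s) or (contact force between housing_b and the fingers below 0.01 N and linear speed of housing_b above 0.5 m/s) or (contact force between housing_c and the fingers below 0.01 N and linear speed of housing_c above 0.5 m/s)).
It also fails if it takes over 58 s, if anything falls off the work surface, if the arm or the gripper's body presses on something with over 40 N, if the wrist force passes 120 N, or if a joint passes its speed limit or range.

## Working session

There is one attempt and no reset: what is moved stays moved. The work goes in short steps, Python scripts to look and compute and a shell command to move; the robot and the scene stay as the last step left them, time stands still between calls to the robot, and variables do not carry over. Pictures are saved under pics/ and viewed, at most 10 in all, crops included, and the job is handed in when it is done.

```bash
mkdir -p pics; python3 - <<'E'
from cell import ctrl, vision
import cv2, numpy as np, pickle
o=ctrl.get_obs(); print({k:np.round(v,3) for k,v in o.items()}, ctrl.hold_point_z)
for n in ["scene","top"]:
    c=vision.capture(n); pickle.dump(c,open(n+".pkl","wb")); cv2.imwrite(f"pics/{n}0.png",c["image"])
    print(n,c["fx"],c["cx"],c["cy"],np.round(c["R"],3).tolist(),np.round(c["t"],1))
E
```

```text
{'time_s': np.float64(0.0), 'q': array([ 1.138,  0.435,  0.025,  1.574, -0.012,  1.134, -0.075]), 'qd': array([ 0.001, -0.   , -0.   ,  0.001,  0.001, -0.002,  0.001]), 'tau': array([-0.0000e+00, -6.6784e+01,  9.8500e-01, -3.1446e+01, -6.1000e-02,
        4.3000e-02,  0.0000e+00]), 'eef_pos': array([ 202.197, -590.836,  225.942]), 'tool_rot': array([-3.097e+00, -5.150e-01,  1.000e-03]), 'wrist_force': array([-0.053, -0.333, -0.273]), 'ft_torque': array([-0.006,  0.04 ,  0.005]), 'finger_force': np.float64(0.0), 'grip_width': np.float64(91.608)} 18.8
scene 434.9935302172972 255.16904349706525 186.5474374608827 [[0.198, 0.98, -0.002], [0.715, -0.146, -0.683], [-0.67, 0.134, -0.73]] [ -70.7 -334.5 1467. ]
top 367.18804237346404 260.4644137674841 189.87902115178943 [[0.054, -0.999, 0.005], [-0.973, -0.054, -0.225], [0.225, 0.008, -0.974]] [-55.3 555.6 825. ]
```

View pics/scene0.png

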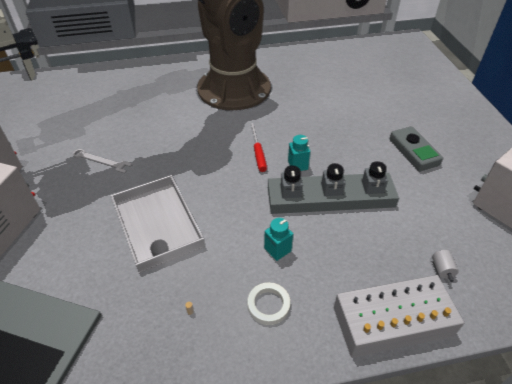

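View pics/top0.png

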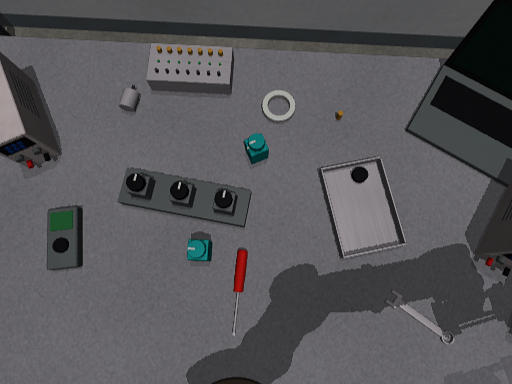

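The top view shows the nest with three black caps at about (137,182), (180,190) and (226,200). The turquoise look-alikes are at (257,146) and (199,250), and the tray is at (361,207) with the spare cap at (360,174). The multimeter knob at (61,245) is black too. I choose the three caps on grey bodies in the nest.

```bash
cat > h.py <<'E'
import numpy as np, cv2
def ray(c,u,v,z):
    u=np.asarray(u,float);v=np.asarray(v,float)
    d=np.stack([(u-c["cx"])/c["fx"],(v-c["cy"])/c["fy"],np.ones_like(u)],-1)@c["R"]
    o=-c["R"].T@c["t"]; return o+d*((z-o[2])/d[...,2])[...,None]
def cloud(c):
    v,u=np.mgrid[:384,:512]; z=c["z_map"]
    p=np.stack([(u-c["cx"])/c["fx"]*z,(v-c["cy"])/c["fy"]*z,z],-1)-c["t"]
    return p@c["R"]
E
python3 - <<'E'
import pickle,cv2,numpy as np
from h import *
for n,bx,tb in [("top",(110,160,150,95),(310,145,105,120)),("scene",(260,155,145,65),(105,170,110,110))]:
    c=pickle.load(open(n+".pkl","rb")); P=cloud(c); im=c["image"]
    x,y,w,h=bx; box=np.zeros((384,512),bool); box[y:y+h,x:x+w]=1
    m=box&(P[...,2]>96)&(P[...,2]<112)
    k,l,s,cc=cv2.connectedComponentsWithStats(m.astype(np.uint8))
    cs=[]
    for i in range(1,k):
        if s[i,4]<40: continue
        q=P[l==i][:,:2]; (a,r)=cv2.minEnclosingCircle(q.astype(np.float32)); g=(l==i)&(im.min(-1)>130)
        g2=ray(c,*np.nonzero(g)[::-1],104)[:,:2].mean(0) if g.any() else None
        cs.append(a); print(n,cc[i].round(),s[i,4],"ctr",np.round(a,1),np.round(r,1),"mean",q.mean(0).round(1),"z",np.median(P[l==i][:,2]).round(1),"mark",g2)
    cs=np.array(cs); d=cs[cs[:,1].argmax()]-cs[cs[:,1].argmin()]; print("row len",np.hypot(*d),"ang y axis",np.degrees(np.arctan2(d[1],d[0])))
    m=box&(P[...,2]>28)&(P[...,2]<40)
    print("nest",cv2.minAreaRect(P[m][:,:2].astype(np.float32)))
    x,y,w,h=tb; box[:]=0; box[y:y+h,x:x+w]=1
    for lo,hi in((28,40),(16,30)):
        m=box&(P[...,2]>lo)&(P[...,2]<hi); print("tray",m.sum(),cv2.minAreaRect(P[m][:,:2].astype(np.float32)),P[m].mean(0).round(1))
c=pickle.load(open("top.pkl","rb"));cv2.imwrite("pics/crop.png",cv2.resize(c["image"][160:235,110:260],None,fx=5,fy=5,interpolation=2))
E
```

```text
top [134. 181.] 245 ctr [553.5 268.1] 20.5 mean [552.7 266.8] z 105.0 mark [564.10614879 267.59657599]
top [179. 190.] 249 ctr [539.1 163.6] 20.6 mean [538.6 163. ] z 105.0 mark [549.62583807 163.37351165]
top [223. 198.] 240 ctr [524.7  59.9] 19.9 mean [524.4  59.5] z 105.1 mark [534.83878111  59.03576941]
top [196. 248.] 177 ctr [408.2 112.8] 19.5 mean [409.3 112.6] z 97.4 mark [407.87899144 122.4302407 ]
row len 210.23366452478126 ang y axis 82.12805078091144
nest ((526.8096313476562, 164.241943359375), (325.07489013671875, 239.87437438964844), 88.51265716552734)
tray 833 ((540.7332763671875, -278.68072509765625), (230.44097900390625, 160.47137451171875), 14.839962005615234) [ 544.5 -281.1   34.7]
tray 575 ((539.6273193359375, -276.89105224609375), (226.43756103515625, 157.88597106933594), 14.675979614257812) [ 584.3 -282.7   23.9]
scene [378. 168.] 184 ctr [552.8 266. ] 22.1 mean [555.9 263.8] z 103.6 mark [560.76335726 264.44735069]
scene [335. 170.] 184 ctr [539.8 161.2] 21.3 mean [541.9 160. ] z 103.7 mark [546.53452901 160.2305672 ]
scene [292. 172.] 186 ctr [525.6  56. ] 20.8 mean [528.1  56.5] z 103.8 mark [533.35681525  55.79519684]
row len 211.80504195800808 ang y axis 82.6245947747477
nest ((494.1647644042969, 161.7939910888672), (334.6465759277344, 184.77175903320312), 82.07523345947266)
tray 772 ((540.1795654296875, -281.3236083984375), (235.39508056640625, 160.13998413085938), 14.946255683898926) [ 551.9 -279.2   33.6]
tray 770 ((541.5435180664062, -280.406005859375), (231.6630096435547, 159.29225158691406), 14.464999198913574) [ 569.  -273.7   23.3]
```

View pics/crop.png

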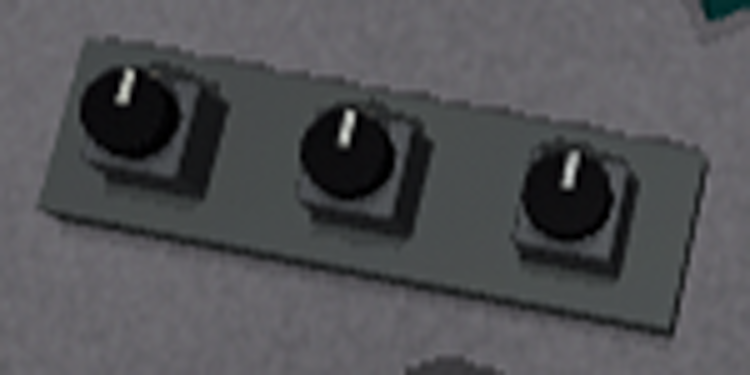

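The crop shows three black caps with white lines pointing along nest +x, on grey bodies. The choice is right. Now I go above the first cap, at about (525, 58.5).

```bash
python3 -m pendant '[[1,0.018,0.036,0,0,0,-1.5],[1,0.018,0.036,0,0,0,-1.5],[1,0.018,0.036,0,0,0,-1.5],[1,0.018,0.036,0,0,0,-1.5],[1,0.018,0.036,0,0,0,-1.5]]' >/dev/null
python3 -m pendant '[[1,0.018,0.036,0,0,0,-1.5],[1,0.018,0.036,0,0,0,-1.5],[1,0.018,0.036,0,0,0,-1.5],[1,0.018,0.036,0,0,0,-1.5],[1,0.018,0.036,0,0,0,-1.5]]'
python3 -m pendant '[[1,0.018,0.036,0,0,0,-1.5],[1,0.018,0.036,0,0,0,-1.5],[1,0.018,0.036,0,0,0,-1.5],[1,0.018,0.036,0,0,0,-1.5],[1,0.018,0.036,0,0,0,-1.5]]'
python3 -m pendant '[[1,0.018,0.036,0,0,0,-1.5],[1,0.018,0.036,0,0,0,-1.5],[1,0.017,0.036,0,0,0,-1.1],[1,0,0,0,0,0,0],[1,0,0,0,0,0,0]]'
```

```text
time_s: 0.93
eef_pos: [382.6, -229.4, 226.7]
tool_rot: [3.14, 0.104, -0.0]
wrist_force: [1.0, 0.0, 0.3]
grip_width: 92.0
finger_force: 0.0
time_s: 1.35
eef_pos: [472.6, -49.5, 226.7]
tool_rot: [3.14, -0.101, -0.0]
wrist_force: [0.8, -0.5, 0.1]
grip_width: 92.1
finger_force: 0.0
time_s: 1.77
eef_pos: [525.5, 59.4, 226.2]
tool_rot: [-3.134, 0.203, 0.002]
wrist_force: [0.9, -0.6, 0.0]
grip_width: 91.8
finger_force: 0.0
```

```bash
cat >> h.py <<'E'
def caps(c,lo=96,hi=112):
    P=cloud(c); m=(P[...,2]>lo)&(P[...,2]<hi)&(c["z_map"]>0)&(c["image"].max(-1)<90)
    k,l,s,cc=cv2.connectedComponentsWithStats(m.astype(np.uint8))
    for i in range(1,k):
        if s[i,4]<100: continue
        q=P[l==i]; a,r=cv2.minEnclosingCircle(q[:,:2].astype(np.float32))
        print("cap",cc[i].round(),s[i,4],np.round(a,1),round(r,1),"z",np.median(q[:,2]).round(1))
E
python3 - <<'E'
from cell import ctrl,vision
from h import *
c=vision.capture("wrist"); caps(c); cv2.imwrite("pics/w1.png",c["image"])
E
```

```text
cap [ 23. 187.] 1502 [551.6 267.4] 20.2 z 103.3
cap [139. 187.] 1448 [537.9 163.6] 20.1 z 103.4
cap [255. 187.] 1436 [523.8  60.5] 20.2 z 103.5
```

View pics/w1.png

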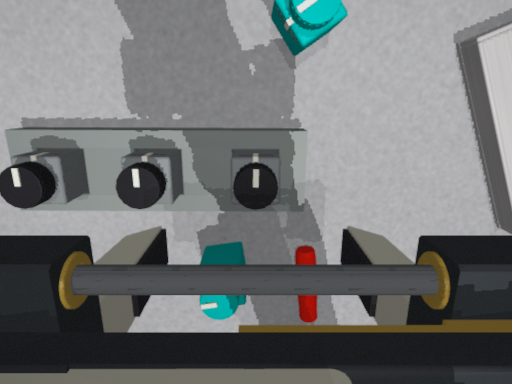

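The wrist view shows the first cap centred at (255,187), with the next two at (139,187) and (23,187). I descend, close and twist.

```bash
python3 -m pendant '[[1,-0.001,0.0006,-0.036,0,0,0],[1,0,0,-0.036,0,0,0],[1,0,0,-0.035,0,0,0],[1,0,0,-0.034,0,0,0],[1,0,0,0,0,0,0]]'
python3 -m pendant '[[-1,0,0,0,0,0,0],[-1,0,0,0,0,0,0],[-1,0,0,0,0,0,0],[-1,0,0,0,0,0,0],[-1,0,0,0,0,0,0]]'
python3 -m pendant '[[-1,0,0,0,0,0,0],[-1,0,0,0,0,0,0],[-1,0,0,0,0,0,0]]'
```

```text
time_s: 2.23
eef_pos: [519.8, 54.1, 80.4]
tool_rot: [3.131, -0.214, -0.015]
wrist_force: [-0.8, -0.3, -1.4]
grip_width: 91.5
finger_force: 0.0
time_s: 2.65
eef_pos: [525.4, 57.3, 87.3]
tool_rot: [-3.134, 0.212, -0.004]
wrist_force: [0.1, -0.5, 0.3]
grip_width: 63.0
finger_force: 0.0
time_s: 2.9
eef_pos: [524.5, 57.3, 86.0]
tool_rot: [3.134, -0.211, 0.001]
wrist_force: [-0.1, -0.2, -0.3]
grip_width: 43.4
finger_force: 0.0
```

```bash
python3 -m pendant '[[-1,0,0.002,0,0,0,0],[-1,0,0,0,0,0,0],[-1,0,0,0,0,0,0]]'
python3 -m pendant '[[-1,0,0,0,0,0,6],[-1,0,0,0,0,0,6],[-1,0,0,0,0,0,6]]'
python3 -c "
from cell import ctrl;o=ctrl.get_obs();print(o['ft_torque'],o['wrist_force'],o['tau'])"
python3 -m pendant '[[-1,0,0,0,0,0,6],[-1,0,0,0,0,0,6],[-1,0,0,0,0,0,0]]'
python3 -c "
from cell import ctrl,vision
import cv2
o=ctrl.get_obs();print(o['ft_torque'],o['wrist_force'],o['tau'])"
```

```text
time_s: 3.15
eef_pos: [524.5, 59.2, 85.8]
tool_rot: [3.134, -0.211, 0.0]
wrist_force: [0.5, -0.9, 1.9]
grip_width: 39.3
finger_force: 30.0
time_s: 3.4
eef_pos: [524.5, 59.1, 85.7]
tool_rot: [-3.128, -0.287, 0.0]
wrist_force: [0.0, -0.1, -1.6]
grip_width: 39.5
finger_force: 30.0
[ 0.00228968  0.07844309 -0.77976534] [ 0.00970926 -0.1278228  -1.56738661] [ -3.01102705 -61.07685328  -4.60143998 -23.20955336   0.09681395
   0.11012784  -1.35627821]
time_s: 3.65
eef_pos: [524.5, 59.4, 85.6]
tool_rot: [-3.08, -0.613, -0.0]
wrist_force: [1.1, 0.3, -0.8]
grip_width: 39.4
finger_force: 30.0
[-0.0056497  -0.12856635 -0.30903738] [ 1.11331573  0.2648526  -0.75724596] [  0.08827517 -60.1444459   -6.4771083  -23.06239665   0.52703798
   0.22706119   2.39383467]
```

```bash
python3 -m pendant '[[1,0,0,0,0,0,0],[1,0,0,0,0,0,0],[1,0,0,0.015,0,0,0],[1,0,0,0.025,0,0,0]]'
python3 -m pendant '[[1,0.005,0.035,0,0,0,0],[1,0.005,0.035,0,0,0,0],[1,0.004,0.034,0,0,0,0],[1,0,0,0,0,0,0],[1,0,0,0,0,0,0]]'
python3 - <<'E'
from cell import ctrl,vision
from h import *
print(ctrl.get_obs()["ft_torque"])
c=vision.capture("top"); caps(c); cv2.imwrite("pics/t1.png",c["image"])
c=vision.capture("wrist"); caps(c); cv2.imwrite("pics/w2.png",c["image"])
E
```

```text
time_s: 3.98
eef_pos: [522.4, 58.9, 124.1]
tool_rot: [-3.083, -0.604, 0.008]
wrist_force: [0.8, -0.4, 0.5]
grip_width: 61.4
finger_force: 0.0
time_s: 4.4
eef_pos: [537.9, 166.1, 125.8]
tool_rot: [-3.081, -0.611, -0.0]
wrist_force: [-0.5, -0.6, -0.6]
grip_width: 90.7
finger_force: 0.0
[-0.06298266 -0.00153774  0.02123008]
cap [487.  51.] 373 [ 941.5 -582. ] 68.9 z 103.8
cap [ 26. 102.] 240 [741.  560.8] 116.0 z 104.3
cap [223. 198.] 221 [524.9  59.7] 20.0 z 105.2
cap [505. 240.] 147 [ 467.  -596.8] 46.7 z 103.0
cap [ 92. 141.] 3957 [551.8 267.7] 20.0 z 103.5
cap [254. 228.] 3121 [537.9 164.7] 20.2 z 103.5
```

```bash
python3 -m pendant '[[0.2,0,-0.002,-0.02,0,0,0],[-1,0,0,-0.02,0,0,0],[-1,0,0,0,0,0,0],[-1,0,0,0,0,0,0],[-1,0,0,0,0,0,0]]'
python3 -m pendant '[[-1,0,0,0,0,0,0],[-1,0,0,0,0,0,0],[-1,0,0,0,0,0,0],[-1,0,0,0,0,0,0],[-1,0,0,0,0,0,0]]'
```

```text
time_s: 4.92
eef_pos: [538.8, 160.6, 86.5]
tool_rot: [3.083, 0.605, 0.001]
wrist_force: [0.0, -0.0, 0.5]
grip_width: 62.8
finger_force: 0.0
time_s: 5.33
eef_pos: [538.6, 161.9, 86.4]
tool_rot: [-3.082, -0.608, -0.002]
wrist_force: [-0.8, 1.9, 4.7]
grip_width: 39.3
finger_force: 30.0
```

```bash
python3 - <<'E'
from cell import vision
from h import *
import pickle
for n,c in (("0",pickle.load(open("top.pkl","rb"))),("1",dict(pickle.load(open("top.pkl","rb")),image=cv2.imread("pics/t1.png")))):
    g=np.zeros((384,512),bool); g[186:212,212:238]=1
    g&=c["image"].min(-1)>110
    v,u=np.nonzero(g); p=ray(c,u,v,104)[:,:2]; print(n,len(u),p.mean(0)-[524.7,59.9],cv2.fitLine(p.astype(np.float32),2,0,.01,.01)[:2].ravel())
E
```

```text
0 12 [10.54531241 -1.08918722] [ 0.99709266 -0.07619893]
1 17 [16.99263581 -5.59022578] [ 0.71347326 -0.70068246]
```

```bash
python3 -m pendant '[[-1,0,0,0,0,0,-6],[-1,0,0,0,0,0,-6],[-1,0,0,0,0,0,-6]]'
python3 -c "
from cell import ctrl;o=ctrl.get_obs();print(o['ft_torque'],o['wrist_force'],o['tau'][6])"
python3 -m pendant '[[-1,0,0,0,0,0,-6],[-1,0,0,0,0,0,-6],[-1,0,0,0,0,0,0]]'
python3 -c "
from cell import ctrl;o=ctrl.get_obs();print(o['ft_torque'],o['wrist_force'],o['tau'][6])"
python3 -m pendant '[[1,0,0,0,0,0,0],[1,0,0,0,0,0,0],[1,0,0,0.015,0,0,0],[1,0,0,0.025,0,0,0],[1,0,0,0,0,0,0]]'
python3 - <<'E'
from cell import vision
from h import *
a=cv2.imread("pics/t1.png")[165:225,110:250]
w=vision.capture("wrist")["image"]; cv2.imwrite("pics/w3.png",w)
cv2.imwrite("pics/cmp.png",np.vstack([cv2.resize(a,(700,300),interpolation=2),cv2.resize(w[100:250],(700,205))]))
E
```

```text
time_s: 5.58
eef_pos: [538.8, 161.7, 86.3]
tool_rot: [-3.139, -0.11, -0.002]
wrist_force: [-0.1, 1.4, 4.9]
grip_width: 39.3
finger_force: 30.0
[0.12877381 0.13999355 0.00699422] [-0.13307683  1.44462392  4.90846573] 2.2103311121463776
time_s: 5.83
eef_pos: [538.7, 161.6, 86.2]
tool_rot: [-3.134, 0.218, -0.001]
wrist_force: [-1.1, 0.7, 4.7]
grip_width: 39.0
finger_force: 30.0
[ 0.15679245  0.18064398 -0.07809135] [-1.06807347  0.71153378  4.73870722] -1.9931510835886002
time_s: 6.25
eef_pos: [540.2, 161.9, 129.1]
tool_rot: [-3.133, 0.207, -0.006]
wrist_force: [0.6, 1.5, 1.4]
grip_width: 68.1
finger_force: 0.0
```

View pics/cmp.png

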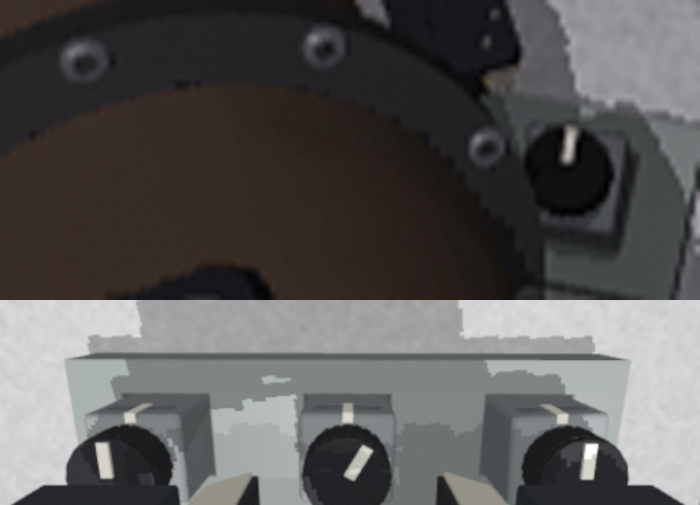

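The lower (wrist) image shows the middle cap at (347,465), its line turned about 30° clear of the body's line. In the upper image the first cap at (568,165) has not moved. The middle cap also gave almost no torque, so it is the loose one. I grip its body next.

```bash
python3 -m pendant '[[1,0,0.0015,-0.005,0,0,0],[1,0,0,-0.025,0,0,0],[1,0,0,-0.025,0,0,0],[1,0,0,-0.024,0,0,0],[1,0,0,0,0,0,0]]'
python3 -m pendant '[[-1,0,0,0,0,0,0],[-1,0,0,0,0,0,0],[-1,0,0,0,0,0,0],[-1,0,0,0,0,0,0],[-1,0,0,0,0,0,0]]'
python3 -m pendant '[[-1,0,0,0,0,0,0],[-1,0,0,0,0,0,0],[-1,0,0,0,0,0,0]]'
```

```text
time_s: 6.72
eef_pos: [534.6, 161.1, 41.4]
tool_rot: [3.131, -0.209, -0.013]
wrist_force: [-1.2, -0.7, -0.5]
grip_width: 91.6
finger_force: 0.0
time_s: 7.13
eef_pos: [539.1, 163.0, 47.8]
tool_rot: [-3.134, 0.211, -0.003]
wrist_force: [0.1, 1.0, 0.9]
grip_width: 63.1
finger_force: 0.0
time_s: 7.38
eef_pos: [538.6, 162.8, 47.2]
tool_rot: [-3.134, 0.211, -0.001]
wrist_force: [-0.7, -1.0, 4.0]
grip_width: 47.9
finger_force: 29.9
```

```bash
python3 -m pendant '[[-1,0,0,0.005,0,0,0],[-1,0,0,0.01,0,0,0],[-1,0,0,0.015,0,0,0],[-1,0,0,0.02,0,0,0],[-1,0,0,0.02,0,0,0]]'
python3 -m pendant '[[-1,0,0,0.02,0,0,0],[-1,0,0,0.02,0,0,0],[-1,0,0,0.02,0,0,0],[-1,0,0,0.01,0,0,0],[-1,0,0,0,0,0,0]]'
python3 - <<'E'
from cell import ctrl,vision
from h import *
c=vision.capture("scene"); cv2.imwrite("pics/s2.png",c["image"][60:280,90:430])
E
```

```text
time_s: 7.8
eef_pos: [537.7, 162.6, 117.7]
tool_rot: [3.134, -0.211, -0.002]
wrist_force: [0.3, 0.1, -4.1]
grip_width: 48.1
finger_force: 29.9
time_s: 8.22
eef_pos: [539.5, 163.3, 189.4]
tool_rot: [-3.133, 0.211, -0.006]
wrist_force: [-0.3, 0.5, -3.1]
grip_width: 48.1
finger_force: 29.9
```

View pics/s2.png

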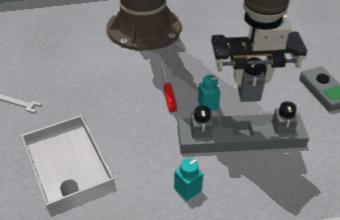

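The picture shows the middle housing held by its body at (253,85). The other two stay seated at (202,118) and (287,112). I carry it to the tray.

```bash
python3 -m pendant '[[-1,-0.0018,-0.015,0,0,0,1.5],[-1,-0.0018,-0.03,0,0,0,1.5],[-1,-0.0018,-0.03,0,0,0,1.5],[-1,-0.0018,-0.03,0,0,0,1.5],[-1,-0.0018,-0.03,0,0,0,1.5]]'
python3 -m pendant '[[-1,-0.0018,-0.03,0,0,0,1.5],[-1,-0.0018,-0.03,0,0,0,1.5],[-1,-0.0018,-0.03,0,0,0,1.5],[-1,-0.0018,-0.03,0,0,0,1.5],[-1,-0.0018,-0.03,0,0,0,1.5]]'
python3 -m pendant '[[-1,-0.0018,-0.03,0,0,0,1.5],[-1,-0.0018,-0.03,0,0,0,1.5],[-1,-0.0018,-0.03,0,0,0,1.5],[-1,-0.0018,-0.03,0,0,0,1.5],[-1,-0.0018,-0.03,0,0,0,1.5]]'
python3 -m pendant '[[-1,0,-0.016,0,0,0,0],[-1,0,0,0,0,0,0],[-1,0,0,0,0,0,0],[-1,0,0,0,0,0,0]]'
```

```text
time_s: 8.68
eef_pos: [528.0, 26.3, 185.1]
tool_rot: [3.141, -0.003, -0.004]
wrist_force: [-0.1, -0.1, -3.9]
grip_width: 47.9
finger_force: 29.9
time_s: 9.1
eef_pos: [519.0, -123.6, 185.2]
tool_rot: [-3.135, -0.202, 0.004]
wrist_force: [1.2, -0.5, -4.4]
grip_width: 48.0
finger_force: 29.9
time_s: 9.52
eef_pos: [510.1, -273.3, 185.0]
tool_rot: [-3.114, -0.406, 0.004]
wrist_force: [0.7, 0.6, -3.6]
grip_width: 47.9
finger_force: 29.9
time_s: 9.85
eef_pos: [510.9, -286.9, 185.5]
tool_rot: [-3.113, -0.405, 0.002]
wrist_force: [-0.1, 0.7, -4.2]
grip_width: 47.9
finger_force: 29.9
```

```bash
python3 -m pendant '[[-1,0,0,-0.02,0,0,0],[-1,0,0,-0.03,0,0,0],[-1,0,0,-0.03,0,0,0],[-1,0,0,-0.02,0,0,0],[-1,0,0,-0.015,0,0,0]]'
python3 -m pendant '[[-1,0,0,-0.01,0,0,0],[-1,0,0,-0.004,0,0,0],[-1,0,0,-0.002,0,0,0],[-1,0,0,0,0,0,0],[-1,0,0,0,0,0,0]]'
python3 -m pendant '[[-1,0,0,-0.003,0,0,0],[-1,0,0,-0.003,0,0,0],[-1,0,0,-0.002,0,0,0],[-1,0,0,0,0,0,0],[-1,0,0,0,0,0,0]]'
```

```text
time_s: 10.27
eef_pos: [510.4, -285.7, 69.2]
tool_rot: [-3.112, -0.408, 0.004]
wrist_force: [-1.3, 0.5, -2.9]
grip_width: 47.6
finger_force: 29.9
time_s: 10.68
eef_pos: [512.1, -288.3, 56.7]
tool_rot: [3.115, 0.405, 0.002]
wrist_force: [-0.2, -0.5, -3.2]
grip_width: 47.8
finger_force: 29.9
time_s: 11.1
eef_pos: [511.2, -288.3, 47.6]
tool_rot: [-3.115, -0.404, 0.0]
wrist_force: [-0.2, 0.7, -3.3]
grip_width: 47.8
finger_force: 29.9
```

```bash
python3 -m pendant '[[-1,0,0,-0.001,0,0,0],[-1,0,0,-0.001,0,0,0],[-1,0,0,-0.001,0,0,0],[-1,0,0,0,0,0,0],[-1,0,0,0,0,0,0]]'
python3 -m pendant '[[-1,0,0,-0.001,0,0,0],[-1,0,0,0,0,0,0],[-1,0,0,0,0,0,0]]'
```

```text
time_s: 11.52
eef_pos: [511.3, -288.2, 44.6]
tool_rot: [-3.115, -0.404, 0.0]
wrist_force: [0.1, 0.1, -3.8]
grip_width: 47.8
finger_force: 29.9
time_s: 11.77
eef_pos: [511.5, -288.3, 44.2]
tool_rot: [3.115, 0.404, 0.001]
wrist_force: [-1.9, 0.6, 3.6]
grip_width: 47.7
finger_force: 29.9
```

The force has gone from -4 to +3.6 N, so the housing is on the floor. I release and retreat.

```bash
python3 -m pendant '[[1,0,0,0,0,0,0],[1,0,0,0,0,0,0],[1,0,0,0,0,0,0],[1,0,0,0,0,0,0],[1,0,0,0,0,0,0]]'
python3 -m pendant '[[1,0,0,0,0,0,0],[1,0,0,0,0,0,0],[1,0,0,0.02,0,0,0],[1,0,0,0.035,0,0,0],[1,0,0,0.04,0,0,0]]'
python3 -m pendant '[[1,0,0,0.04,0,0,0],[1,-0.03,0,0.03,0,0,0],[1,-0.03,0,0,0,0,0],[1,-0.03,0,0,0,0,0],[1,0,0,0,0,0,0]]'
python3 - <<'E'
from cell import vision
from h import *
c=vision.capture("wrist"); caps(c,94,108); w=c["image"]
P=cloud(c); 
t=vision.capture("scene"); P=cloud(t)
cv2.imwrite("pics/end.png",np.hstack([w,cv2.resize(t["image"][120:280,90:410],(768,384))])[:, :1280]) 
cv2.imwrite("pics/end.png",cv2.resize(cv2.imread("pics/end.png"),(800,240)))
E
```

```text
time_s: 12.18
eef_pos: [511.5, -288.3, 43.7]
tool_rot: [3.115, 0.404, 0.0]
wrist_force: [0.1, 0.8, -0.9]
grip_width: 76.7
finger_force: 0.0
time_s: 12.6
eef_pos: [509.9, -287.5, 138.0]
tool_rot: [-3.113, -0.404, 0.006]
wrist_force: [0.5, -1.6, -0.1]
grip_width: 92.2
finger_force: 0.0
time_s: 13.02
eef_pos: [416.4, -289.1, 208.6]
tool_rot: [3.115, 0.399, -0.005]
wrist_force: [-0.5, 0.2, -0.4]
grip_width: 92.0
finger_force: 0.0
cap [283.  76.] 2039 [ 510.8 -286.6] 20.3 z 100.5
```

View pics/end.png

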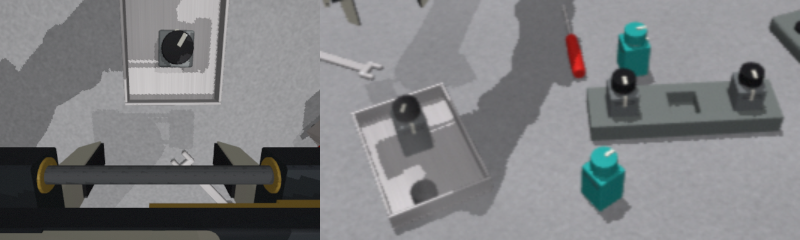

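The housing stands upright in the tray at (178,48), with its line turned. The cap top is at 100.5 mm as expected, the tight two are seated at (623,95) and (750,85), and the gripper is clear.

```bash
python3 -c "
from cell import ctrl; print(ctrl.finish_job())"
```

```text
the job is handed in; nothing more can be done
None
```

I handed the job in at about 13 s. The loose cap was on the middle housing, which now stands upright in the rework tray with its cap turned about 30°. The near cap held under its test twist and I did not twist the far one; both those housings are still seated in the block. The hand-in call returned no verdict.

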